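# Show the mark on the back of a settling jar to the bench camera with an inspection mirror

## Task

The bench camera is filming two jars of sediment that must not be turned, and the paper mark on one of them faces away from it: take the inspection mirror out of its holder by the grip (lift the collar clear of its recess before drawing the stem out through the slot, no wrenching), bring the glass over the empty third seat of the camera's plate at the height of the lens, and angle it until the camera sees the mark reflected in the middle of the glass. Finish holding the mirror still there in the gripper, not put down or let go; be gentle, do not let the glass head knock or be pinched, do not bump the camera, and do not disturb the jars, the small beaker or the dropper bottle.

Things in the scene. Friction and masses are not known exactly. Their poses are not given: they have to be found in the camera images.
- mirror: Inspection mirror, 0.1 kg, hanging head down. Origin: glass centre (48 mm wide along y, 40 high along z); x points out of the silvered face, z up the handle. Stem, collar and grip lie on the line x = -6 mm: stem 6 mm thick, z 18 to 70; square steel collar 22 x 22 mm, z 70 to 77; black flat-sided grip z 77 to 157, 12 mm thick along x, 20 mm wide along y.
- mirror_head: The framed glass head, rigid with the mirror, same origin and axes: 54 mm wide along y, 46 mm high along z, from x = -8 to +0.5 mm. The part that must not be knocked or pinched. Dark grey from behind.
- holder: Fixed grey stand, 125 mm high. Origin: on the bench under the recess. Foot plate 90 mm (x), y -26 to +92 mm, 12 mm thick; column 18 mm thick at y = +66; above, an arm 56 mm wide (x), y -25 to +85 mm, 14 mm thick, top at z = 125 mm. The mirror hangs at x = y = 0, glass facing the holder's +x (within 0.2 rad), glass centre 49 mm above the bench.
- holder_seat (a point): Centre of the floor of the square recess in the arm's top, 25.6 mm wide, 6 mm deep, 119 mm above the bench; the mirror's collar rests in it. A slot 10 mm wide for the stem runs from it to the arm's end at holder y = -25 mm and opens only to the holder's -y. The collar must rise over 6 mm before it can move along the slot; the head cannot pass up through it.
- station: Fixed aluminium plate 12 mm thick with the camera and three flat round jar seats, 75 mm across (ring and black pad). Origin: on the bench under the empty seat; x points from it to the camera. 240 mm wide (y) from x = -50 to 155 mm, then 85 mm wide to x = 305. The jars stand at x = 105, y = +70 and -70 mm; the camera looks between them.
- camera: Small grey camera with black lens on a post at the narrow end of the station's plate, rigid with it, same origin and axes; from x = 225 to 320 mm, up to 81 mm above the bench. Not to be bumped.
- lens (a point): Centre of the front glass of the camera's lens, 64 mm above the bench, 225 mm from the empty seat's centre. The camera looks along the station's -x.
- empty_seat (a point): Centre of the empty third seat of the station, on the top of the plate, 12 mm above the bench.
- marked_jar: Glass jar with settled sediment, 70 mm in diameter, 92 mm high, loose, on either of the two rear seats of the station. Origin: centre of its underside. On the wall at its own -x, which faces roughly away from the camera, it has a white paper label with a black cross.
- plain_jar: The same jar without a label, on the other seat. Origin: centre of its underside.
- mark (a point): Centre of the cross on the label, 36 mm from the marked jar's axis, 46 mm above its underside, 58 mm above the bench. The camera sees it in the middle of the glass when the normal at the glass centre halves the angle between the directions to the lens and to the mark.
- beaker_100: Small loose glass beaker, 56 mm in diameter, 70 mm high, a bystander behind the holder. Origin: centre of its underside.
- dropper_bottle: Small loose amber dropper bottle, 36 mm in diameter, 113 mm high, a bystander to the right of the station. Origin: centre of its underside.
Not all that is in view belongs to the job. Leave any blue, turquoise or yellow look-alike of the marked_jar alone.

How it is judged:
By the outcome, as a careful person would: the job done as asked, in the order asked, and still so for the second after the job is handed in, while the arm keeps its last pose, push and grip.
It also fails if it takes over 38 s, if anything falls off the work surface, if the arm or the gripper's body presses on something with over 40 N, if the wrist force passes 120 N, or if a joint passes its speed limit or range.

## Robot

A 7-joint arm with a two-finger parallel gripper is mounted at the origin on a cart in front of the work surface, level with it; the furniture and walls round the work are solid. World frame = base frame: x ahead of the robot, y to its left, z up, the work surface at z = 0. Lengths are in m, angles in rad, forces in N, time in s.
With the tool pointing down it reaches from about 0.425 to 0.875 m from the base axis. Payload 4.7 kg.
Tool frame: the origin (TCP) lies midway between the tips of the shut fingers; the grasp point (between the pads) lies 19 mm behind it; z points along the fingers, y is the line along which they close (so a half turn about z gives the same grasp; the last joint's range is limited). The gripper opens to 87 mm and grips with 3 to 60 N. Pads are 19 mm wide; open, the fingers measure 117 mm over their backs; the gripper's body (75 mm by 190 mm) begins 51 mm behind the grasp point.
Start: joints at [1.361, 0.321, -0.07, 1.45, 0.023, 1.371, -0.057], TCP at [0.144, -0.634, 0.202] pointing down, gripper open.
Joint ranges: [-2.86, 2.86], [-0.3, 2.09], [-1.38, 1.24], [0.06, 2.45], [-1.56, 4.7], [0.09, 2.05], [-2.69, 2.69]. Speed limits (rad/s): [2.57, 2.57, 3.14, 3.14, 3.14, 3.14, 3.14].

## Interface

Orientations are given as a rotation vector (axis times angle).
In Python, from bench import ctrl, get_image, calibration gives the robot as it stands.
- The arm moves only by the tool apply_moves, never from a script. Its arguments are lists of equal length, an entry for each row: "dp": the shift along the tool's x, y, z in m, a list of three; "twist": the turn, a rotation vector about the tool's x, y, z in rad, a list of three; "fingers": the closure, from 0 (fully open) to 1 (shut). In form: {"dp": [[dx, dy, dz], ...], "twist": [[ax, ay, az], ...], "fingers": [fingers, ...]}. A call has 1 to 10 rows; each row shifts and turns the commanded pose from where the row before left it, along the tool's axes as they then stand; what a row does not reach is not made up. A row lasts 1/10 s, in which the tool goes at most 50 mm and 8.59 degrees, less where a joint would pass 70% of its speed; a pose out of reach is approached as far as the arm can. A call is refused whole if a number of a shift passes 0.05 or a number of a turn 0.15, either way. A call with a gripper value outside its range is refused whole. The fingers move at their own pace and stop on an object; "newtons" is the grip in N (left out, the last holds). Time passes only in rows, so rows that do not move let the fingers close. It gives the time, the measured TCP pose, the force, the opening and the grip force at its end, in the units of the state.
- ctrl.get_state(): the state, without advancing time (a new reading comes with each control period).
- get_image(name): name is "scene" or "side" or "wrist"; returns the picture (420x560x3 uint8, red, green, blue); there is no depth.
- calibration(name): a dict with "fx", "fy", "cx", "cy" (pixels), "k1" (the pictures are not rectified: a ray, as slopes to the right and down, at radius r is drawn at 1 + k1 r^2 times it, then the intrinsics apply), "eye" and "attitude" of the camera in the world; the wrist camera has in their place "hand_eye" (4x4, takes a point from camera to tool coordinates, whose origin is the TCP and whose axes are the flange's). Camera axes: x right, y up, looking along -z (the intrinsics and any distortion apply to the point x, -y, -z); pixel columns grow to the right and rows downward; lengths in m; the calibration is good to about 2 mm. A picture is of the moment at which its call begins: read the wrist's pose just before it. calibration takes no time and is no camera call.
- ctrl.close_job(): hands the job in; it is judged then, once.
The state is a dict: "time": time; "joint_positions": joint angles; "qd": joint speeds; "joint_torque": joint torques, N m; "position": TCP position; "tool_rot": TCP orientation; "ft_force": force on the tool from outside, world axes, zero at the start; "torque": the same for the moment, N m; "grip_width": opening from 0.0 (shut) to 1.0 (fully open); "grip_force": force on a finger pad.
Only numpy, scipy, OpenCV 4.12 (cv2) and the standard library are available. Lean on these libraries where they do the work, as an engineer would, in place of code of your own. Each camera call takes 0.05 s, during which the arm holds its last target. There are 200 camera calls.

## Working session

There is one attempt and no reset: what is moved stays moved. The work goes in short steps, Python scripts to look and compute and a tool call to move; the robot and the scene stay as the last step left them, time stands still between calls to the robot, and variables do not carry over. Pictures are saved under pics/ and viewed, at most 10 in all, crops included, and the job is handed in when it is done.

Besides the shell and the picture viewer there is one more tool, called after "Request:" as name(argument=value, ...), one argument or row to a line, values as JSON. apply_moves: Moves the arm, as the interface text tells. Its arguments: {"type":"object","properties":{"dp":{"type":"array"},"twist":{"type":"array"},"fingers":{"type":"array"},"newtons":{"type":"number"}},"required":["dp","twist","fingers"]}

```bash
mkdir -p pics; ls; python3 - <<'E'
from bench import ctrl,get_image,calibration
import cv2,numpy as np
a=[get_image(n) for n in("scene","side")]
for n,i in zip(("scene","side"),a):
    np.save(f"pics/{n}.npy",i); cv2.imwrite(f"pics/{n}0.png",i[:,:,::-1])
    print(n,calibration(n))
print(calibration("wrist")); print(ctrl.get_state())
E
```

```text
pics
scene {'fx': 488.02106433945494, 'fy': 488.02106433945494, 'cx': 278.01704909350025, 'cy': 206.42322766190202, 'k1': -0.006369941335498357, 'eye': array([0.03831485, 0.71787926, 1.14455775]), 'attitude': array([ 0.32081158, -0.84414694, -2.34751497])}
side {'fx': 523.4704666199522, 'fy': 523.4704666199522, 'cx': 288.8931636585688, 'cy': 209.78055532104025, 'k1': 0.04917566829921619, 'eye': array([ 0.4648221 , -0.89016764,  0.74536772]), 'attitude': array([ 0.95441084, -0.06385776, -0.12571652])}
{'fx': 291.718389044457, 'fy': 291.718389044457, 'cx': 279.67333221290806, 'cy': 212.41200003377975, 'k1': -0.05854269504581799, 'hand_eye': array([[ 1.06012976e-03,  9.61566531e-01,  2.74569996e-01,
         7.52758190e-02],
       [ 9.99999407e-01, -1.08825515e-03, -4.98939995e-05,
        -1.65892036e-03],
       [ 2.50825813e-04,  2.74569886e-01, -9.61567114e-01,
        -1.83535989e-01],
       [ 0.00000000e+00,  0.00000000e+00,  0.00000000e+00,
         1.00000000e+00]])}
{'time': 0.1, 'joint_positions': array([ 1.36110499,  0.32175768, -0.07006493,  1.45151441,  0.02259214,
        1.3708254 , -0.05689664]), 'qd': array([-0.00250491, -0.00108818, -0.00104319, -0.00231714,  0.00214347,
        0.00039167,  0.00013591]), 'joint_torque': array([-1.56715614e-04, -4.92566121e+01, -4.05678023e-01, -3.13399494e+01,
       -6.40360638e-02,  3.95180297e-02,  1.04259839e-04]), 'position': array([ 0.14407857, -0.63329417,  0.20088442]), 'tool_rot': array([-3.12025948e+00, -3.50623851e-01,  4.43141118e-04]), 'ft_force': array([ 0.15598752, -0.06994212,  0.47124312]), 'torque': array([-0.00504071,  0.02147955, -0.00311425]), 'grip_force': 0.0, 'grip_width': 1.0033433006170116}
```

View pics/scene0.png

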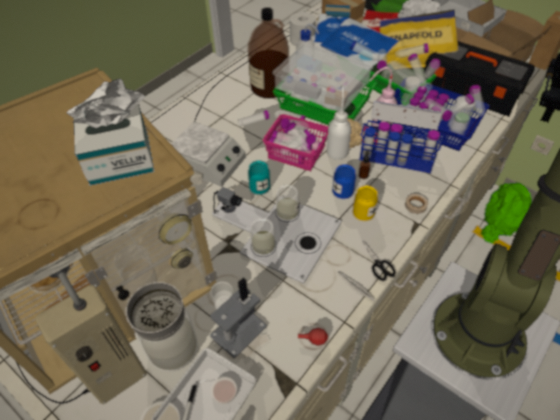

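View pics/side0.png

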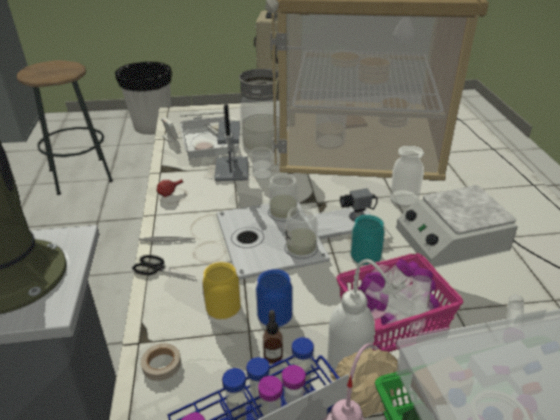

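The scene view has the empty seat at (308,242), the jars at (262,236) and (288,203), the camera at (228,203) and the holder at (240,315) with the black grip at (243,290). In the side view the seat is at (248,238), the jars at (282,195) and (300,232), and the holder at (232,155).

```bash
cat > h.py <<'E'
import numpy as np,cv2
from scipy.spatial.transform import Rotation as R
from bench import ctrl,get_image,calibration
def cam(n,st=None):
    c=calibration(n)
    if n=="wrist":
        T=np.eye(4);T[:3,:3]=R.from_rotvec(st["tool_rot"]).as_matrix();T[:3,3]=st["position"]
        M=T@c["hand_eye"];return c,M[:3,:3],M[:3,3]
    return c,R.from_rotvec(c["attitude"]).as_matrix(),c["eye"]
def ray(C,uv):
    c,A,e=C;d=np.array([(uv[0]-c["cx"])/c["fx"],(uv[1]-c["cy"])/c["fy"]])
    s=d.copy()
    for _ in range(20): s=d/(1+c["k1"]*(s@s))
    v=A@np.array([s[0],-s[1],-1.]);return e,v/np.linalg.norm(v)
def plane(C,uv,z):
    e,v=ray(C,uv);return e+v*(z-e[2])/v[2]
def proj(C,p):
    c,A,e=C;q=A.T@(np.asarray(p)-e);s=np.array([q[0],-q[1]])/-q[2]
    s=s*(1+c["k1"]*(s@s));return np.array([c["cx"]+c["fx"]*s[0],c["cy"]+c["fy"]*s[1]])
def tri(C1,u1,C2,u2):
    a,b=ray(C1,u1),ray(C2,u2);M=np.zeros((3,3));y=np.zeros(3)
    for e,v in(a,b):
        P=np.eye(3)-np.outer(v,v);M+=P;y+=P@e
    p=np.linalg.solve(M,y);return p,[np.linalg.norm((np.eye(3)-np.outer(v,v))@(p-e)) for e,v in(a,b)]
E
python3 - <<'E'
from h import *
S,D=cam("scene"),cam("side")
print("seat",plane(S,(308,242),.012),plane(D,(248,238),.012))
print("camtop",tri(S,(228,200),D,(358,200)))
print("grip",plane(S,(242,283),.227),plane(D,(227,106),.227))
a=np.load("pics/scene.npy");b=np.load("pics/side.npy")
w=np.hstack([cv2.resize(a[170:370,190:350],(400,500),interpolation=cv2.INTER_CUBIC),cv2.resize(b[90:290,190:350],(400,500),interpolation=cv2.INTER_CUBIC)])
cv2.imwrite("pics/crop1.png",w[:,:,::-1])
E
```

```text
seat [0.49715384 0.04159986 0.012     ] [0.49820912 0.04201215 0.012     ]
camtop (array([0.75829239, 0.09017333, 0.05718583]), [np.float64(0.002811748115219663), np.float64(0.002811748115219886)])
grip [0.45805336 0.34599749 0.227     ] [0.47561294 0.28112647 0.227     ]
```

View pics/crop1.png

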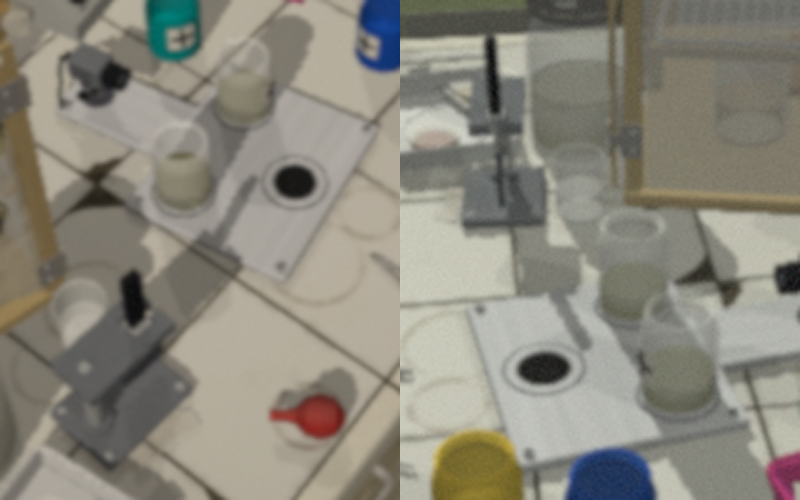

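```bash
python3 - <<'E'
from h import *
S,D=cam("scene"),cam("side")
a=np.load("pics/scene.npy");b=np.load("pics/side.npy")
def blob(im,box,thr):
    x0,x1,y0,y1=box;g=im[y0:y1,x0:x1].max(2);m=(g<thr).astype(np.uint8)
    n,l,s,c=cv2.connectedComponentsWithStats(m);i=1+np.argmax(s[1:,4]);return c[i]+[x0,y0],s[i],(s[i,0]+x0,s[i,1]+y0)
for t in (60,80):
  p=blob(a,(295,325,230,255),t);q=blob(b,(230,268,228,250),t);print("seat",p,q,plane(S,p[0],.012),plane(D,q[0],.012))
  p=blob(a,(232,252,274,304),t);q=blob(b,(220,234,100,137),t);print("grip",p,q,tri(S,p[0],D,q[0]))
k=lambda x,y:(190+x*.4,170+y*.4)
print("arm",[plane(S,k(*u),.125)[:2].round(3) for u in((53,365),(130,300),(175,325),(100,390))])
ks=lambda x,y:(190+(x-400)*.4,90+y*.4)
print("armside",[plane(D,ks(*u),.125)[:2].round(3) for u in((470,80),(522,80),(524,130),(470,130))])
print("plate scene",[plane(S,k(*u),.012)[:2].round(3) for u in((380,125),(282,282),(270,80),(130,200))])
print("plate side",[plane(D,ks(*u),.012)[:2].round(3) for u in((470,305),(527,463),(745,425))])
print("lens",plane(S,k(118,76),.064),"jar rim",[plane(S,k(*u),.104)[:2].round(3) for u in((180,150),(243,65))],[plane(D,ks(*u),.104)[:2].round(3) for u in((632,225),(680,312))])
E
```

```text
seat (array([307.43971631, 242.41843972]), array([  5,   7,  15,  12, 141], dtype=int32), (np.int32(300), np.int32(237))) (array([247.12345679, 237.01851852]), array([  8,   4,  19,  11, 162], dtype=int32), (np.int32(238), np.int32(232))) [0.49754211 0.04375728 0.012     ] [0.49650343 0.04585571 0.012     ]
grip (array([242.84313725, 289.07189542]), array([  7,   5,  10,  21, 153], dtype=int32), (np.int32(239), np.int32(279))) (array([226.63636364, 121.09090909]), array([ 5,  6,  5, 29, 99], dtype=int32), (np.int32(225), np.int32(106))) (array([0.47327946, 0.33156491, 0.16456002]), [np.float64(0.001072311685611631), np.float64(0.0010723116856117682)])
seat (array([307.42682927, 242.37195122]), array([  5,   6,  16,  13, 164], dtype=int32), (np.int32(300), np.int32(236))) (array([247.15469613, 236.87845304]), array([  8,   3,  20,  12, 181], dtype=int32), (np.int32(238), np.int32(231))) [0.49766766 0.04364897 0.012     ] [0.49660944 0.04635725 0.012     ]
grip (array([242.80952381, 289.25925926]), array([  6,   4,  12,  23, 189], dtype=int32), (np.int32(238), np.int32(278))) (array([226.52380952, 120.95238095]), array([  4,   4,   7,  32, 126], dtype=int32), (np.int32(224), np.int32(104))) (array([0.47299073, 0.33204352, 0.16471292]), [np.float64(0.001032078674076978), np.float64(0.0010320786740770488)])
arm [array([0.503, 0.414]), array([0.492, 0.319]), array([0.441, 0.313]), array([0.452, 0.406])]
armside [array([0.45 , 0.411]), array([0.505, 0.404]), array([0.5 , 0.29]), array([0.447, 0.297])]
plate scene [array([ 0.465, -0.084]), array([0.428, 0.158]), array([ 0.61, -0.06]), array([0.627, 0.178])]
plate side [array([0.434, 0.153]), array([ 0.475, -0.079]), array([ 0.662, -0.057])]
lens [0.72806972 0.07927982 0.064     ] jar rim [array([0.58, 0.14]), array([0.601, 0.004])] [array([0.589, 0.13 ]), array([ 0.612, -0.012])]
```

```bash
cat >> h.py <<'E'
def down(yaw): return R.from_euler("z",yaw)*R.from_rotvec([np.pi,0,0])
def plan(p0,r0,wps,vmax=.048,wmax=.14):
    """wps: list of (pos, Rotation); prints rounded dp/twist rows"""
    DP=[];TW=[];p,r=np.array(p0,float),r0
    for q,s in wps:
        w=(r.inv()*s).as_rotvec();d=np.array(q)-p
        n=int(np.ceil(max(np.linalg.norm(d)/vmax,np.linalg.norm(w)/wmax,1)-1e-6))
        for i in range(n):
            k=n-i
            dp=np.round(r.inv().apply((np.array(q)-p)/k),4);tw=np.round((r.inv()*s).as_rotvec()/k,3)
            DP.append((dp+0).tolist());TW.append((tw+0).tolist())
            p=p+r.apply(dp);r=r*R.from_rotvec(tw)
    print(len(DP));
    for i in range(0,len(DP),10): print(str(DP[i:i+10]).replace(" ",""),"\n",str(TW[i:i+10]).replace(" ",""))
    return p,r
def now():
    s=ctrl.get_state();return s["position"],R.from_rotvec(s["tool_rot"])
E
python3 - <<'E'
from h import *
p,r=now()
plan(p,r,[([.25,-.50,.32],down(.6)),([.42,-.27,.34],down(1.1)),([.43,0.0,.32],down(1.5))])
E
```

```text
17
[[0.0266,-0.0213,-0.0238],[0.0281,-0.0193,-0.0238],[0.0294,-0.0171,-0.0238],[0.0307,-0.0149,-0.0238],[0.0317,-0.0125,-0.0238],[0.045,-0.0156,-0.0033],[0.0462,-0.0119,-0.0033],[0.047,-0.008,-0.0033],[0.0475,-0.004,-0.0033],[0.0477,-0.0001,-0.0034]] 
 [[0.0,0.0,-0.075],[0.0,0.0,-0.075],[-0.001,0.0,-0.075],[0.0,0.0,-0.076],[-0.001,0.0,-0.075],[0.0,0.0,-0.083],[0.0,0.0,-0.083],[0.0,0.0,-0.084],[0.0,0.0,-0.083],[0.0,0.0,-0.084]]
[[0.0474,0.004,-0.0033],[0.0409,-0.0189,0.0033],[0.042,-0.0162,0.0033],[0.043,-0.0133,0.0033],[0.0438,-0.0104,0.0034],[0.0444,-0.0075,0.0033],[0.0449,-0.0045,0.0034]] 
 [[0.0,0.0,-0.083],[0.0,0.0,-0.067],[0.0,0.0,-0.067],[0.0,0.0,-0.067],[0.0,0.0,-0.066],[0.0,0.0,-0.067],[0.0,0.0,-0.066]]
```

Request:
apply_moves(
  dp=[
    [0.027, -0.021, -0.024],
    [0.028, -0.019, -0.024],
    [0.029, -0.017, -0.024],
    [0.031, -0.015, -0.024],
    [0.032, -0.013, -0.024],
    [0.045, -0.016, -0.003],
    [0.046, -0.012, -0.003],
    [0.047, -0.008, -0.003],
    [0.048, -0.004, -0.003],
    [0.048, 0, -0.003],
  ],
  twist=[
    [0, 0, -0.075],
    [0, 0, -0.075],
    [0, 0, -0.075],
    [0, 0, -0.075],
    [0, 0, -0.075],
    [0, 0, -0.083],
    [0, 0, -0.083],
    [0, 0, -0.083],
    [0, 0, -0.083],
    [0, 0, -0.083],
  ],
  fingers=[0, 0, 0, 0, 0, 0, 0, 0, 0, 0],
)

```text
time: 1.1
position: [0.3933, -0.3061, 0.3367]
tool_rot: [-2.744, -1.53, 0.001]
ft_force: [0.4, -0.2, 0.8]
grip_width: 1.002
grip_force: 0.0
```

Request:
apply_moves(
  dp=[
    [0.047, 0.004, -0.003],
    [0.041, -0.019, 0.003],
    [0.042, -0.016, 0.003],
    [0.043, -0.013, 0.003],
    [0.044, -0.01, 0.003],
    [0.044, -0.008, 0.003],
    [0.045, -0.005, 0.003],
    [0, 0, 0],
    [0, 0, 0],
  ],
  twist=[
    [0, 0, -0.083],
    [0, 0, -0.067],
    [0, 0, -0.067],
    [0, 0, -0.067],
    [0, 0, -0.067],
    [0, 0, -0.067],
    [0, 0, -0.067],
    [0, 0, 0],
    [0, 0, 0],
  ],
  fingers=[0, 0, 0, 0, 0, 0, 0, 0, 0],
)

```text
time: 2.0
position: [0.4311, 0.0006, 0.3217]
tool_rot: [2.297, 2.142, -0.002]
ft_force: [-0.4, -1.0, 0.0]
grip_width: 1.004
grip_force: 0.0
```

```bash
python3 - <<'E'
from h import *
s=ctrl.get_state();im=get_image("wrist");np.save("pics/w1.npy",im);np.save("pics/w1s.npy",np.r_[s["position"],s["tool_rot"]])
cv2.imwrite("pics/w1.png",im[:,:,::-1]);print(s["time"],s["position"],s["tool_rot"],abs(s["qd"]).max())
C=cam("wrist",s)
for n,p in dict(seat=(.497,.044,.012),lens=(.7187,.083,.064),mark=(.577,-.013,.058)).items(): print(n,proj(C,p))
E
```

```text
2.0 [0.43106884 0.00058471 0.32170094] [ 2.29675114e+00  2.14221970e+00 -1.73603365e-03] 0.04805470742117113
seat [317.76534881 147.40468944]
lens [469.99904818 114.10721762]
mark [373.83880655 183.07428938]
```

View pics/w1.png

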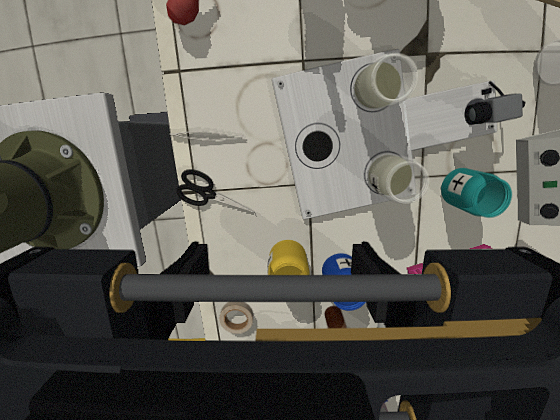

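The wrist picture shows the seat at (317,146), the marked jar's label near (375,183), the lens near (470,113), and plate corners at (275,75) and (307,218). I'll crop around the label for a closer look.

```bash
python3 - <<'E'
from h import *
im=np.load("pics/w1.npy")
a=cv2.resize(im[145:205,355:425],(560,480),interpolation=cv2.INTER_CUBIC)
cv2.imwrite("pics/c2.png",a[:,:,::-1])
s=np.load("pics/w1s.npy");C=cam("wrist",dict(position=s[:3],tool_rot=s[3:]))
g=im.max(2)
m=(g[120:175,290:345]<70).astype(np.uint8);n,l,st,c=cv2.connectedComponentsWithStats(m);i=1+np.argmax(st[1:,4]);uv=c[i]+[290,120];print("seat",uv,st[i],plane(C,uv,.012))
print("corners",[plane(C,u,.012)[:2].round(4) for u in((275,75),(307,218))])
print("lens",plane(C,(468,114),.064))
E
```

```text
seat [317.25178827 145.74105866] [ 13  11  30  30 699] [0.49624689 0.04676583 0.012     ]
corners [array([0.4343, 0.1605]), array([ 0.4738, -0.0772])]
lens [0.71557288 0.08328192 0.064     ]
```

View pics/c2.png

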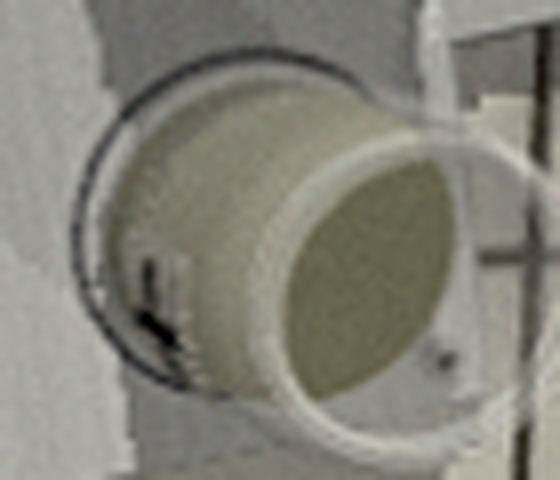

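The crop shows the cross centred near crop (157,325), which is full-picture (374.6,185.6).

```bash
python3 - <<'E'
from h import *
s=np.load("pics/w1s.npy");C=cam("wrist",dict(position=s[:3],tool_rot=s[3:]))
seat=np.array([.4964,.0464]);yaw=.166
Rz=lambda a:np.array([[np.cos(a),-np.sin(a)],[np.sin(a),np.cos(a)]])
jar=seat+Rz(yaw)@[.105,-.07];mk=plane(C,(374.6,185.6),.058)
print("jar",jar,"mark",mk,"r",np.linalg.norm(mk[:2]-jar),"ang rel station -x",np.arctan2(*(mk[:2]-jar)[::-1])-yaw)
print("side check",proj(cam("side"),mk),proj(cam("scene"),mk), "seat proj",proj(C,(*seat,.012)))
G=np.array([*seat,.064]);L=np.array([*(seat+Rz(yaw)@[.225,0]),.064])
u=(L-G)/np.linalg.norm(L-G)+(mk-G)/np.linalg.norm(mk-G);u/=np.linalg.norm(u)
print("lens",L,proj(C,L),"normal",u,"yaw",np.arctan2(u[1],u[0]),"pitch",np.arcsin(u[2]))
p,r=now()
print("holder view");plan(p,r,[([.45,.25,.33],down(1.5))])
E
```

```text
jar [ 0.61152334 -0.00528769] mark [ 0.57827154 -0.01709011  0.058     ] r 0.03528425687766476 ang rel station -x -2.9665231750313446
side check [286.56330171 234.90232029] [297.94900231 205.79009976] seat proj [317.35202632 145.95922305]
lens [0.71830706 0.0835787  0.064     ] [469.77763134 113.71330718] normal [ 0.96930373 -0.2438312  -0.03156942] yaw -0.2464397164121787 pitch -0.031574664423118994
holder view
6
[[0.0419,0.0001,-0.0014],[0.0419,0.0001,-0.0014],[0.0419,0.0001,-0.0015],[0.0419,0.0001,-0.0014],[0.042,0.0002,-0.0015],[0.0419,0.0001,-0.0014]] 
 [[0.0,0.0,0.0],[0.0,0.0,0.0],[0.0,0.0,0.0],[0.0,0.0,-0.001],[0.0,0.0,0.0],[0.0,0.001,-0.001]]
```

Request:
apply_moves(
  dp=[
    [0.042, 0, -0.001],
    [0.042, 0, -0.001],
    [0.042, 0, -0.001],
    [0.042, 0, -0.001],
    [0.042, 0, -0.001],
    [0.042, 0, -0.001],
    [0, 0, 0],
    [0, 0, 0],
  ],
  twist=[
    [0, 0, 0],
    [0, 0, 0],
    [0, 0, 0],
    [0, 0, 0],
    [0, 0, 0],
    [0, 0, 0],
    [0, 0, 0],
    [0, 0, 0],
  ],
  fingers=[0, 0, 0, 0, 0, 0, 0, 0],
)

```text
time: 2.85
position: [0.45, 0.2501, 0.3271]
tool_rot: [-2.299, -2.138, 0.002]
ft_force: [-0.2, -0.3, 0.3]
grip_width: 1.0
grip_force: 0.0
```

```bash
python3 - <<'E'
from h import *
s=ctrl.get_state();im=get_image("wrist");np.save("pics/w2.npy",im);np.save("pics/w2s.npy",np.r_[s["position"],s["tool_rot"]])
print(s["time"],s["position"],s["tool_rot"],abs(s["qd"]).max())
C=cam("wrist",s);u=proj(C,(.473,.332,.165));print(u,proj(C,(.473,.332,.206)),proj(C,(.473,.332,.125)))
x,y=int(u[0]),int(u[1]);print(x,y);x0,y0=max(0,x-75),max(0,y-60)
a=im[y0:y0+120,x0:x0+150];a=cv2.resize(a,None,fx=5,fy=5,interpolation=cv2.INTER_CUBIC);print("orig",x0,y0);cv2.imwrite("pics/c3.png",a[:,:,::-1])
E
```

```text
2.85 [0.45001403 0.25012822 0.32706852] [-2.29877393e+00 -2.13819254e+00  1.97957151e-03] 0.04049503584797325
[295.34866911 123.82090022] [297.37456138 123.02682929] [293.78890369 124.4326445 ]
295 123
orig 220 63
```

View pics/c3.png

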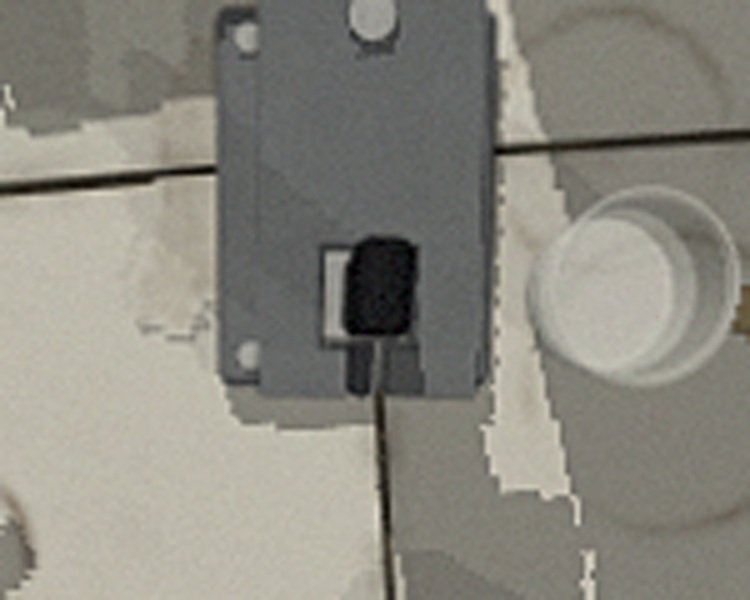

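The crop shows the grip's black top at crop (388,288), which is full-picture (297.7,120.6). The recess is centred near crop (369,296), and the slot opens downward in the picture. The beaker stands to the right at crop (640,285).

```bash
python3 - <<'E'
from h import *
im=np.load("pics/w2.npy");s=np.load("pics/w2s.npy");C=cam("wrist",dict(position=s[:3],tool_rot=s[3:]))
print("griptop",plane(C,(297.7,120.6),.206),"recess",plane(C,(293.8,122.2),.125))
x0,y0=280,100
a=cv2.resize(im[y0:y0+40,x0:x0+35],None,fx=8,fy=8,interpolation=cv2.INTER_CUBIC).max(2)
n,l,st,c=cv2.connectedComponentsWithStats((a<48).astype(np.uint8));i=1+np.argmax(st[1:,4]);m=(l==i)
ys,xs=np.nonzero(m);print(cv2.minAreaRect(np.c_[xs,ys].astype(np.float32)),st[i])
# right and left edge per row -> slope
E=[(y/8+y0,np.nonzero(m[y])[0].max()/8+x0,np.nonzero(m[y])[0].min()/8+x0) for y in range(st[i,1]+24,st[i,1]+st[i,3]-24)]
E=np.array(E)
for k in(1,2):
    f=np.polyfit(E[:,0],E[:,k],1);P=[plane(C,(np.polyval(f,y),y),.206) for y in(112,130)];d=P[0]-P[1];print("edge",f,"yaw of +y dir",np.arctan2(d[1],d[0])-np.pi/2,P[0][:2])
# arm left edge, z=.125
E=[]
for y in range(85,140):
    g=im[y,255:285].astype(float).mean(1);
    E.append((y,255+np.argmax(np.abs(np.diff(g)))+.5))
E=np.array(E);print(E[::6,1])
P=[plane(C,(220+x/5,63+y/5),.125) for x,y in((258,20),(261,385),(490,20),(479,385))]
for a,b in((0,1),(2,3)):
  d=P[a]-P[b];print("arm yaw",np.arctan2(d[1],d[0])-np.pi/2)
E
```

```text
griptop [0.47345918 0.33432493 0.206     ] recess [0.47317806 0.33473808 0.125     ]
((129.5172576904297, 163.2069091796875), (112.62884521484375, 158.7843475341797), 3.3664605617523193) [   71    83   117   161 16271]
edge [-8.28065740e-02  3.12793063e+02] yaw of +y dir -0.13827230899825982 [0.47970947 0.34218201]
edge [-1.05105130e-01  3.02046942e+02] yaw of +y dir -0.17198805228517644 [0.46655518 0.34309224]
[262.5 262.5 262.5 262.5 262.5 262.5 262.5 262.5 262.5 264.5]
arm yaw -0.06877466055627823
arm yaw -0.07373226096306396
```

```bash
python3 - <<'E'
from h import *
p,r=now()
plan(p,r,[([.4727,.3343,.25],down(1.43)),([.4727,.3343,.15],down(1.43))],vmax=.04)
E
```

```text
6
[[0.0289,0.0053,0.0257],[0.029,0.0047,0.0257],[0.0292,0.0041,0.0257],[0.0,0.0,0.0333],[0.0,0.0,0.0334],[-0.0001,0.0,0.0333]] 
 [[0.0,0.0,0.022],[-0.001,0.0,0.022],[0.0,0.001,0.022],[0.0,0.0,0.0],[0.0,0.0,0.0],[0.0,0.0,0.0]]
```

Request:
apply_moves(
  dp=[
    [0.029, 0.005, 0.026],
    [0.029, 0.005, 0.026],
    [0.029, 0.004, 0.026],
    [0, 0, 0],
    [0, 0, 0.033],
    [0, 0, 0.033],
    [0, 0, 0.033],
    [0, 0, 0],
    [0, 0, 0],
  ],
  twist=[
    [0, 0, 0.022],
    [0, 0, 0.022],
    [0, 0, 0.022],
    [0, 0, 0],
    [0, 0, 0],
    [0, 0, 0],
    [0, 0, 0],
    [0, 0, 0],
    [0, 0, 0],
  ],
  fingers=[0.3, 0.3, 0.3, 0.3, 0.3, 0.3, 0.3, 0.3, 0.3],
)

```text
time: 3.8
position: [0.4729, 0.3344, 0.1519]
tool_rot: [2.371, 2.058, -0.0]
ft_force: [-0.4, 0.2, 0.0]
grip_width: 0.699
grip_force: 0.0
```

```bash
python3 - <<'E'
from h import *
s=ctrl.get_state();im=get_image("wrist");np.save("pics/w3.npy",im)
print(s["time"],s["position"],s["tool_rot"],s["grip_width"],s["ft_force"])
cv2.imwrite("pics/w3.png",cv2.resize(im[:330,150:450],None,fx=1.8,fy=1.8,interpolation=cv2.INTER_CUBIC)[:,:,::-1])
E
```

```text
3.8 [0.4729277  0.33439563 0.15188995] [ 2.37118332e+00  2.05825329e+00 -5.93056802e-05] 0.6986316832030557 [-0.44347814  0.23659289  0.02660828]
```

View pics/w3.png

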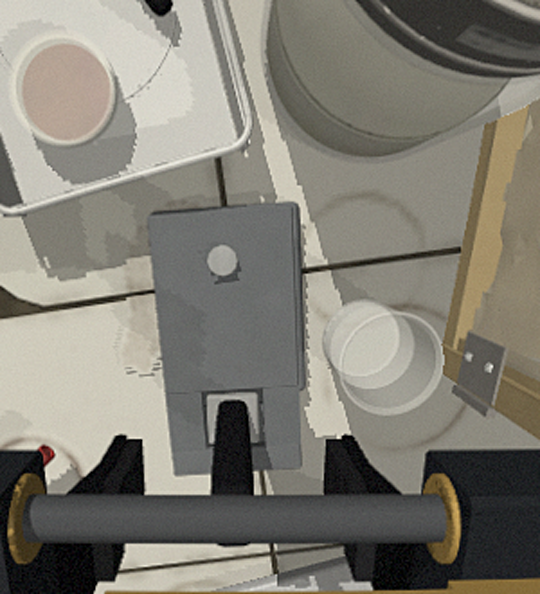

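The grip stands centred between the open fingers, at about (233,470) in the crop. I'll close softly, then firm up.

Request:
apply_moves(
  dp=[
    [0, 0, 0],
    [0, 0, 0],
    [0, 0, 0],
    [0, 0, 0],
    [0, 0, 0],
    [0, 0, 0],
    [0, 0, 0],
    [0, 0, 0],
  ],
  twist=[
    [0, 0, 0],
    [0, 0, 0],
    [0, 0, 0],
    [0, 0, 0],
    [0, 0, 0],
    [0, 0, 0],
    [0, 0, 0],
    [0, 0, 0],
  ],
  fingers=[0.45, 0.6, 0.7, 0.78, 0.84, 0.9, 1, 1],
  newtons=6,
)

```text
time: 4.65
position: [0.4718, 0.3363, 0.1507]
tool_rot: [2.369, 2.063, -0.0]
ft_force: [0.1, 0.1, -0.7]
grip_width: 0.135
grip_force: 6.0
```

Request:
apply_moves(
  dp=[
    [0, 0, 0],
    [0, 0, 0],
    [0, 0, 0],
    [0, 0, 0],
  ],
  twist=[
    [0, 0, 0],
    [0, 0, 0],
    [0, 0, 0],
    [0, 0, 0],
  ],
  fingers=[1, 1, 1, 1],
  newtons=25,
)

```text
time: 5.05
position: [0.4717, 0.3363, 0.1507]
tool_rot: [2.369, 2.063, -0.0]
ft_force: [1.8, 0.1, 0.4]
grip_width: 0.137
grip_force: 25.0
```

Request:
apply_moves(
  dp=[
    [0, 0, -0.003],
    [0, 0, -0.004],
    [0, 0, -0.004],
    [0, 0, -0.003],
    [0, 0, 0],
    [0, 0, 0],
  ],
  twist=[
    [0, 0, 0],
    [0, 0, 0],
    [0, 0, 0],
    [0, 0, 0],
    [0, 0, 0],
    [0, 0, 0],
  ],
  fingers=[1, 1, 1, 1, 1, 1],
)

```text
time: 5.65
position: [0.4714, 0.3365, 0.1649]
tool_rot: [2.369, 2.063, -0.0]
ft_force: [0.2, 0.8, -1.1]
grip_width: 0.136
grip_force: 25.0
```

```bash
python3 - <<'E'
from h import *
P=[];W=[]
for i in range(3):
    s=ctrl.get_state();im=get_image("wrist");P.append(s["position"]);W.append(s["tool_rot"])
np.save("pics/w4.npy",im);np.save("pics/w4s.npy",np.r_[np.mean(P,0),s["tool_rot"]])
print(s["time"],np.array(P),s["tool_rot"],s["ft_force"],s["torque"])
T=R.from_rotvec(s["tool_rot"]).as_matrix();print("tool yaw",np.arctan2(T[1,0],T[0,0]),T[:,2])
C=cam("wrist",s);print(proj(C,(.4732,.3347,.125)),proj(C,(.4715,.3095,.125)))
cv2.imwrite("pics/w4.png",cv2.resize(im[190:320,220:340],None,fx=4.6,fy=4.6,interpolation=cv2.INTER_CUBIC)[:,:,::-1])
E
```

```text
5.75 [[0.47142656 0.33651919 0.16488614]
 [0.47139873 0.33639529 0.16470814]
 [0.47141033 0.33635331 0.16463821]] [-2.36922808e+00 -2.06306392e+00  6.98432441e-04] [-0.08911298  0.23538004 -0.70197738] [-0.00321504 -0.08355576  0.04096797]
tool yaw 1.4328638566741014 [-3.48858155e-04 -2.76453033e-04 -9.99999901e-01]
[282.76643701 229.65175203] [284.77756186 258.18128385]
```

View pics/w4.png

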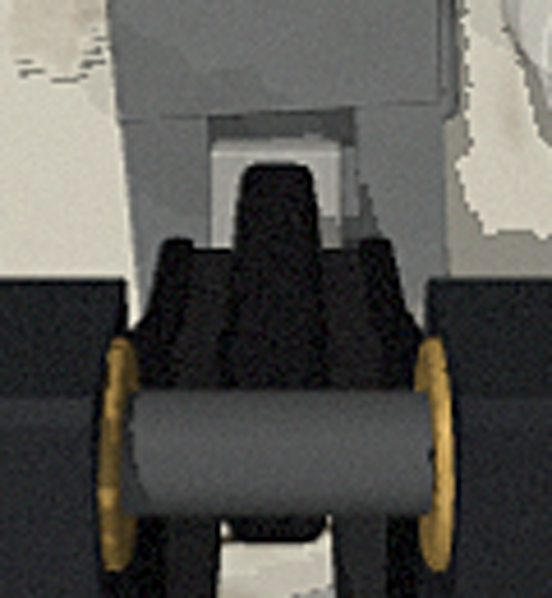

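The lifted collar's back edge spans crop x 212–342 at y≈150, and the recess's back edge spans 210–356 at y≈113. Next I'll work out the sideways offset from the slot's centre line.

```bash
python3 - <<'E'
from h import *
s=np.load("pics/w4s.npy");C=cam("wrist",dict(position=s[:3],tool_rot=s[3:]))
k=lambda x,y:(220+x/4.6,190+y/4.6)
a=[plane(C,k(x,150),.126+.014) for x in(212,342)];b=[plane(C,k(x,y),.125) for x,y in((210,116),(356,108))];f=[plane(C,k(x,y),.125) for x,y in((124,120),(445,104))]
for n,q in(("collar",a),("recess",b),("arm",f)): print(n,q[0][:2],q[1][:2],np.linalg.norm(q[1]-q[0]))
al=-.07;ex=np.array([np.cos(al),np.sin(al)])
tc=s[:2]
print("lateral: TCP",tc@ex,"recess c",(b[0]+b[1])[:2]@ex/2,"collar c",(a[0]+a[1])[:2]@ex/2, "collar corr",(a[0]+a[1])[:2]@ex/2-.011*np.sin(.07))
E
```

```text
collar [0.46210374 0.34721311] [0.48310501 0.34432188] 0.02119935512422858
recess [0.46129142 0.34867698] [0.48656524 0.34665651] 0.025354451920758317
arm [0.44636923 0.34999802] [0.50193482 0.34526815] 0.05576653803614495
lateral: TCP 0.44672703210092674 recess c 0.44845088076198725 collar c 0.44726300335656244 collar corr 0.4464936320358496
```

```bash
cat >> h.py <<'E'
B=R.from_matrix(np.array([[0,1,0],[1,0,0],[0,0,-1.]]))
OFF=np.array([-.006,.0015,.1017])
def goal(G,yaw,pitch):
    Rm=R.from_euler("z",yaw)*R.from_euler("y",-pitch);return G+Rm.apply(OFF),Rm*B
E
python3 - <<'E'
from h import *
s=np.load("pics/w4s.npy");p=s[:3];r=R.from_rotvec(s[3:]);r=down(1.433)
g,rg=goal(np.array([.4964,.0464,.064]),-.246,-.0316);print("goal",g)
q=p+[.0018,0,0]
d=np.array([-.07,-.9975,0])
p,r=plan(p,r,[(q,r)])
p,r=plan(p,r,[(q+d*.07,r)],vmax=.0101)
p,r=plan(p,r,[(q+d*.105+[0,0,.02],r),(g+[0,.04,.035],down(1.325)),(g+[0,0,.006],rg)],vmax=.03)
E
```

```text
goal [0.49406528 0.04853277 0.1658388 ]
1
[[0.0002,0.0018,0.0]] 
 [[0.0,0.0,0.0]]
7
[[-0.01,0.0007,0.0],[-0.01,0.0007,0.0],[-0.01,0.0007,0.0],[-0.0099,0.0007,0.0],[-0.01,0.0006,0.0],[-0.0099,0.0007,0.0],[-0.01,0.0006,0.0]] 
 [[0.0,0.0,0.0],[0.0,0.0,0.0],[0.0,0.0,0.0],[0.0,0.0,0.0],[0.0,0.0,0.0],[0.0,0.0,0.0],[0.0,0.0,0.0]]
9
[[-0.0175,0.0012,-0.01],[-0.0174,0.0012,-0.01],[-0.0276,0.0095,-0.0032],[-0.0274,0.0101,-0.0032],[-0.0271,0.0107,-0.0032],[-0.0269,0.0113,-0.0032],[-0.0267,0.0119,-0.0033],[-0.0194,0.0049,0.0145],[-0.0194,0.0051,0.0144]] 
 [[0.0,0.0,0.0],[0.0,0.0,0.0],[0.0,0.0,0.022],[0.0,0.0,0.022],[0.0,0.0,0.021],[0.0,0.0,0.022],[0.0,0.0,0.021],[0.016,0.0,0.0],[0.016,0.0,0.0]]
```

Request:
apply_moves(
  dp=[
    [0, 0.0018, 0],
    [0, 0, 0],
    [-0.004, 0.0003, 0],
    [-0.008, 0.0005, 0],
    [-0.01, 0.0007, 0],
    [-0.01, 0.0007, 0],
  ],
  twist=[
    [0, 0, 0],
    [0, 0, 0],
    [0, 0, 0],
    [0, 0, 0],
    [0, 0, 0],
    [0, 0, 0],
  ],
  fingers=[1, 1, 1, 1, 1, 1],
)

```text
time: 6.4
position: [0.4711, 0.303, 0.1647]
tool_rot: [2.369, 2.062, -0.001]
ft_force: [0.4, 0.4, -1.1]
grip_width: 0.134
grip_force: 25.0
```

Request:
apply_moves(
  dp=[
    [-0.01, 0.0007, 0],
    [-0.01, 0.0007, 0],
    [-0.01, 0.0007, 0],
    [-0.01, 0.0007, 0],
    [0, 0, 0],
  ],
  twist=[
    [0, 0, 0],
    [0, 0, 0],
    [0, 0, 0],
    [0, 0, 0],
    [0, 0, 0],
  ],
  fingers=[1, 1, 1, 1, 1],
)

```text
time: 6.9
position: [0.4689, 0.2615, 0.1647]
tool_rot: [2.371, 2.058, -0.002]
ft_force: [0.8, 0.3, -0.9]
grip_width: 0.131
grip_force: 25.0
```

```bash
python3 - <<'E'
from h import *
s=ctrl.get_state();print(s["time"],s["position"],s["tool_rot"],s["ft_force"],s["torque"],s["grip_width"])
p,r=now();q=p
g,rg=goal(np.array([.4964,.0464,.064]),-.246,-.0316)
plan(p,r,[(q+[-.002,-.035,.02],r),(g+[0,.04,.035],down(1.325)),(g+[0,0,.006],rg)],vmax=.03)
E
```

```text
6.9 [0.46892582 0.26154244 0.16465626] [ 2.37123127e+00  2.05773825e+00 -1.70337323e-03] [ 0.83234005  0.2832569  -0.90750968] [-0.01131921 -0.08414551 -0.01537655] 0.1305068894881233
9
[[-0.0175,0.0015,-0.01],[-0.0175,0.0015,-0.0099],[-0.0266,0.0093,-0.0032],[-0.0264,0.0098,-0.0032],[-0.0261,0.0104,-0.0032],[-0.0259,0.0109,-0.0032],[-0.0257,0.0114,-0.0032],[-0.0194,0.0049,0.0145],[-0.0194,0.005,0.0144]] 
 [[0.0,0.0,0.0],[0.0,0.0,0.0],[0.0,0.0,0.021],[0.0,0.001,0.021],[0.0,0.0,0.021],[0.0,0.001,0.021],[0.001,0.0,0.02],[0.016,0.0,0.0],[0.016,0.0,0.001]]
```

Request:
apply_moves(
  dp=[
    [-0.017, 0.0015, -0.01],
    [-0.018, 0.0015, -0.01],
    [-0.026, 0.009, -0.003],
    [-0.026, 0.01, -0.003],
    [-0.026, 0.01, -0.003],
    [-0.026, 0.011, -0.003],
    [-0.026, 0.011, -0.003],
    [0, 0, 0],
    [0, 0, 0],
  ],
  twist=[
    [0, 0, 0],
    [0, 0, 0],
    [0, 0, 0.021],
    [0, 0, 0.021],
    [0, 0, 0.021],
    [0, 0, 0.021],
    [0, 0, 0.02],
    [0, 0, 0],
    [0, 0, 0],
  ],
  fingers=[1, 1, 1, 1, 1, 1, 1, 1, 1],
)

```text
time: 7.8
position: [0.4935, 0.0918, 0.1999]
tool_rot: [-2.475, -1.935, -0.0]
ft_force: [-0.2, 0.7, -1.3]
grip_width: 0.133
grip_force: 25.0
```

```bash
python3 - <<'E'
from h import *
s=ctrl.get_state();print(s["time"],s["position"],s["ft_force"],s["grip_width"])
im=get_image("side");np.save("pics/s2.npy",im)
p,r=now()
g,rg=goal(np.array([.4964,.0464,.064]),-.246,-.0316)
plan(p,r,[(g+[0,0,.01],rg),(g,rg)],vmax=.015)
cv2.imwrite("pics/s2.png",cv2.resize(im[90:290,170:390],None,fx=3,fy=3,interpolation=cv2.INTER_CUBIC)[:,:,::-1])
E
```

```text
7.8 [0.49345797 0.09175236 0.19985116] [-0.22425117  0.74790396 -1.31001388] 0.13296163584597798
5
[[-0.0107,0.0028,0.006],[-0.0107,0.0029,0.006],[-0.0107,0.003,0.0059],[-0.0107,0.003,0.006],[0.0,0.0004,0.01]] 
 [[0.008,0.0,0.001],[0.008,0.0,0.001],[0.008,0.0,0.001],[0.008,0.0,0.002],[0.0,0.0,0.0]]
```

View pics/s2.png

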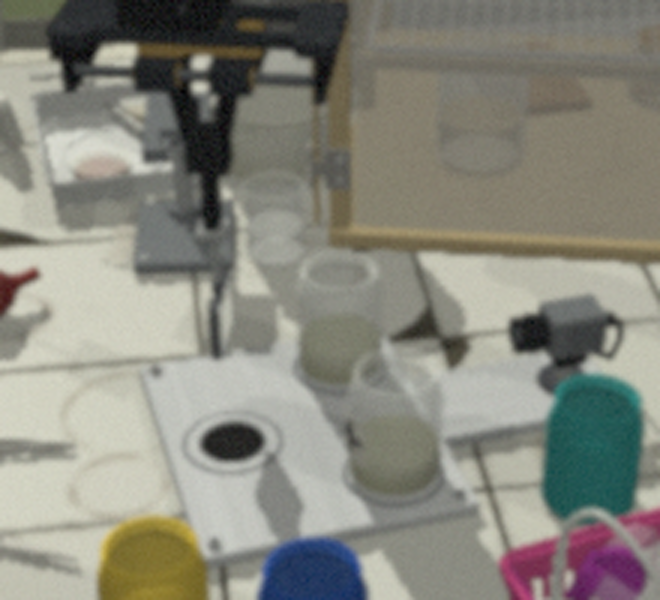

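The side view shows the mirror hanging upright, edge-on near crop (217,320), with the jars and beaker undisturbed.

Request:
apply_moves(
  dp=[
    [-0.0107, 0.0028, 0.006],
    [-0.0107, 0.0029, 0.006],
    [-0.0107, 0.003, 0.006],
    [-0.0107, 0.003, 0.006],
    [0, 0.0004, 0.01],
    [0, 0, 0],
    [0, 0, 0],
    [0, 0, 0],
  ],
  twist=[
    [0.008, 0, 0.001],
    [0.008, 0, 0.001],
    [0.008, 0, 0.001],
    [0.008, 0, 0.001],
    [0, 0, 0],
    [0, 0, 0],
    [0, 0, 0],
    [0, 0, 0],
  ],
  fingers=[1, 1, 1, 1, 1, 1, 1, 1],
)

```text
time: 8.65
position: [0.4944, 0.0485, 0.166]
tool_rot: [-2.456, -1.918, 0.03]
ft_force: [0.1, -0.4, -1.3]
grip_width: 0.139
grip_force: 25.0
```

```bash
python3 - <<'E'
from h import *
ims={n:get_image(n) for n in("side","scene","wrist")}
st=[]
for i in range(4): st.append(ctrl.get_state());get_image("side")
s=st[-1];print(s["time"],[x["position"].round(4) for x in st],s["ft_force"])
G=np.array([.4964,.0464,.064]);g,rg=goal(G,-.246,-.0316)
r=R.from_rotvec(s["tool_rot"]);Rm=r*B.inv();n=Rm.apply([1,0,0]);print("glass centre",np.mean([x["position"] for x in st],0)-Rm.apply(OFF),"normal yaw",np.arctan2(n[1],n[0]),"pitch",n[2],"roll",Rm.apply([0,1,0])[2])
plan(np.mean([x["position"] for x in st],0),r,[(g,rg)])
# predicted pixels of mirror features: head corners (back), grip bottom
for c in("side","scene"):
    C=cam(c);q=lambda v:proj(C,G+Rm.apply(v)).round(1)
    print(c,[q(v) for v in((-.004,-.027,.023),(-.004,.027,.023),(-.004,.027,-.023),(-.004,-.027,-.023),(-.006,0,.0735))])
a=ims["side"][170:270,200:330];b=ims["scene"][180:280,250:380]
cv2.imwrite("pics/fin.png",np.hstack([cv2.resize(x,(400,308),interpolation=cv2.INTER_CUBIC) for x in(a,b)])[:,:,::-1])
E
```

```text
8.95 [array([0.4945, 0.0481, 0.1661]), array([0.4944, 0.048 , 0.166 ]), array([0.4944, 0.0479, 0.166 ]), array([0.4944, 0.0479, 0.1659])] [ 0.90518069 -0.41198666 -1.08637943]
glass centre [0.49675353 0.04584636 0.06413817] normal yaw -0.2457172301009632 pitch -0.03151925072106122 roll -0.00025461247908809817
1
[[0.0004,-0.0005,0.0002]] 
 [[0.0,0.0,0.0]]
side [array([241.7, 216.9]), array([246.1, 202.7]), array([246.5, 219.3]), array([242.1, 233.8]), array([242.6, 190.2])]
scene [array([316.3, 223. ]), array([301. , 232.8]), array([301.1, 243.1]), array([316. , 233.4]), array([309.4, 216.3])]
```

View pics/fin.png

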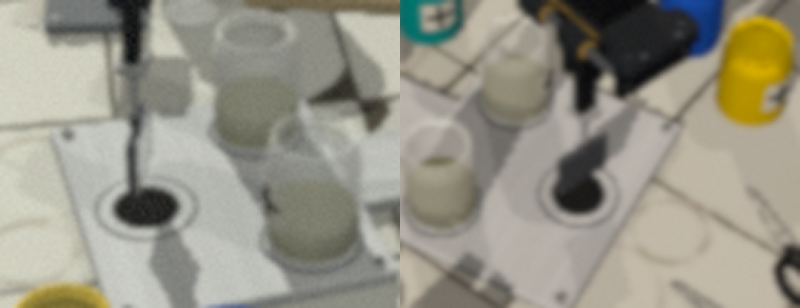

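The final crops show the head where predicted in both views: side edge-on at crop x≈130–142, and scene quad (557,160)–(607,132)–(603,165)–(557,195). The glass is centred over the seat and angled as computed, so I'm handing in.

```bash
python3 -c "
from bench import ctrl
print(ctrl.close_job())"
```

```text
the job is handed in; nothing more can be done
None
```

I handed the job in at about 9 s: the mirror came out of its holder cleanly and is held still over the empty seat at lens height. The angle is set from the measured lens and mark positions; I had no view through the bench camera to confirm the reflection.

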